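# Latch the sample chamber shut

## Task

Shut the sprung end cover of the small grey sample chamber with the draw latch on its top: lay the claw over the keeper bar so that its lip drops into the slot behind the bar, draw it back snug, then swing the lever back and down over centre until it lies flat and stays there. Feel your way, do not jam the claw against the keeper or lean hard on the lever, and leave the bottle, the timer and the cup standing where they are.

Things in the scene. Friction and masses are not known exactly. Their poses are not given: they have to be found in the camera images.
- chamber: Grey metal chamber fixed to the worktop, base plate 250 x 130 x 10 mm. Origin: centre of its underside; x runs along the latch from the end cover (at -x) to the lever side, y across, z up. Top face z = 70 mm, x = -39 to 121 mm, 110 mm wide. The latch lies on the line y = 0. Positions below are in this frame.
- cover (a joint): Slide of the end cover (plate on guide rods, at the -x end) towards the chamber, m. 0 = pushed out by its springs, as at the start; grows as it is drawn in, up to 0.018. The springs need about 6 N to start, then 1.9 N per mm. The keeper rides on the cover.
- lever (a joint): Lever angle, rad: 0 = shut, handle flat towards +x; 1.57 = upright; limit 2.4, leaning to the keeper. A stiff pivot (0.035 N m): it stays where left. Swung shut with the claw hooked it resists with up to about 0.6 N m, passes dead centre near 0.3 rad, then holds itself shut on its stop at 0. Pressing or squeezing it with over 40 N while swinging it down is too hard.
- lever_pivot (a point): Axis of the lever's pivot (along y), at x = 45, z = 90 mm in the chamber's frame.
- lever_tip (a point): Point on the handle's outer face (upper face when shut), 60 mm from the pivot along the handle and 8 mm to that side. The handle is a 22 mm wide channel; its outer face is plain from 28 to 62 mm from the pivot and ends in a rolled edge at 76 mm.
- claw: Steel strap, 9 mm wide, 5 mm thick. Origin: its hinge pin, on the lever 18 mm from the pivot, at the lever's angle minus 0.30 rad. It points along its own -x, own z = upper side. Stiff pin (0.028 N m): it stays as put, and a slack claw turns with the lever, so a claw not drawn snug lifts out when the lever swings. Jamming it on the keeper with over 25 N is too hard.
- claw_grip (a point): Centre of the claw's black barrel, for holding: 14 mm diameter, 16 mm across (along y, flat ends), 74 mm from the pin along the claw, 13 mm to its upper side. Beyond it a threaded rod carries the hook head, 18 mm wide, with a 4 mm thick lip 7 mm below the strap's underside. Lip inner face 94 to 104 mm from the pin: set differently each time, not measured.
- reagent_bottle: Small white bottle with a screw cap, 48 mm diameter, 105 mm high; origin at the centre of its underside. Bystander.
- timer: White bench timer, 58 x 72 x 18 mm; origin at the centre of its underside. Bystander.
- sample_cup: Capped specimen cup, 48 mm diameter, 50 mm high; origin at the centre of its underside. Bystander.
- keeper_bar (a point): Steel keeper on the end cover. This point: axis of its 5 mm round bar, 31 mm long between two lugs, along y, at x = -45.2, z = 80.5 mm with the cover out. Behind it (-x side) stands a wall 44 mm wide, 5 mm thick: inner face 10.5 mm from the bar's axis, top 10.5 mm above that axis. The lip belongs in the 8 mm slot between bar and wall, with the claw lying on the bar.

How it is judged:
By the outcome, as a careful person would: the job done as asked, in the order asked, and still so for the second after the job is handed in, with the robot touching nothing.
It also fails if it takes over 51 s, if anything falls off the work surface, if the arm or the gripper's body presses on something with over 40 N, if the wrist force passes 120 N, or if a joint passes its speed limit or range.

## Robot

A 6-joint arm with a two-finger parallel gripper is mounted at the origin on a cart in front of the work surface, level with it; the furniture and walls round the work are solid. World frame = base frame: x ahead of the robot, y to its left, z up, the work surface at z = 0. Lengths are in m, angles in rad, forces in N, time in s.
With the tool pointing down it reaches from about 0.35 to 0.8 m from the base axis. Payload 7.3 kg.
Tool frame: the origin (TCP) lies at the very end of the fingers, on their centre line; the grasp point (between the pads) lies 19 mm behind it; x points along the fingers, z is the direction in which the jaws open and shut, and the axes are right-handed (so a half turn about x gives the same grasp; the last joint's range is limited). The gripper opens to 85 mm and grips with 20 to 120 N. Pads are 22 mm wide; open, the fingers measure 114 mm over their backs; the gripper's body (76 mm by 85 mm) begins 54 mm behind the grasp point. The pads swing forward as they close: fully open they stand 13 mm farther back than shut.
Start: joints at [0.983, 0.342, 1.524, -0, 1.275, -0.146], TCP at [0.224, 0.475, 0.231] pointing down, gripper open.
Joint ranges: [-2.53, 2.53], [-0.77, 2.02], [0.04, 2.7], [-1, 4.14], [0.28, 2.66], [-3.11, 3.11]. Speed limits (rad/s): [2.57, 2.57, 3.14, 3.14, 3.14, 3.14].

## Interface

Orientations are given as a unit quaternion [x, y, z, w].
In Python, from bench import ctrl gives the robot as it stands. The module is installed in compiled form; this text tells all that it offers.
- The arm moves only by the shell command python3 -m crank 'ROWS'. ROWS is JSON, a list of rows, each a list of 3 entries, a list of its own where there are three numbers: the shift along the world's x, y, z in units of 30 mm (1.0 is 30 mm), then the turn, a rotation vector about the world's x, y, z in units of 5 degrees (1.0 is 5 degrees), then the opening, from -1 (shut) to 1 (fully open). A call has 1 to 20 rows; each row shifts and turns the commanded pose from where the row before left it; what a row does not reach is not made up. A row lasts 1/10 s, in which the tool goes at most 50 mm and 8.59 degrees, less where a joint would pass 70% of its speed; a pose out of reach is approached as far as the arm can. A call is refused whole if a number of a shift passes 1 or a number of a turn 1, either way. A call with a gripper value outside its range is refused whole. The fingers move at their own pace and stop on an object; the grip force is fixed at half the most. Time passes only in rows, so rows that do not move let the fingers close. It gives the time, the measured TCP pose, the force and the opening at its end, in the units of the state.
- ctrl.observe(): the state, without advancing time (a new reading comes with each control period).
- ctrl.capture(name): name is "scene" or "top" or "wrist"; returns (picture, depth): 384x512x3 uint8, red, green, blue; 384x512 float32, m along the optical axis (not along the pixel's ray), 0 where there is no reading.
- ctrl.calibration(name): a dict with "camera_matrix" (3x3 intrinsics, pixels), "D" ([k1, k2, p1, p2, k3] as OpenCV has them; the pictures are not rectified), "R" (3x3) and "t" (3): a world point X has camera coordinates R X + t; the wrist camera has in their place "hand_eye" (4x4, takes a point from camera to tool coordinates, whose origin is the TCP and whose axes are the tool frame's). Camera axes: x right, y down, z forward; pixel columns grow to the right and rows downward; lengths in m; the calibration is good to about 2 mm. A picture is of the moment at which its call begins: read the wrist's pose just before it. calibration takes no time and is no camera call.
- ctrl.finish_job(): hands the job in, once; it reports no verdict.
The state is a dict: "clock": time; "qpos": joint angles; "dq": joint speeds; "joint_torque": joint torques, N m; "position": TCP position; "ee_rot": TCP orientation; "force": force on the tool from outside, world axes, zero at the start; "ft_torque": the same for the moment, N m; "gripper_width": finger opening in m.
Only numpy, scipy, OpenCV 4.12 (cv2) and the standard library are available. Lean on these libraries where they do the work, as an engineer would, in place of code of your own. Each camera call takes 0.05 s, during which the arm holds its last target. There are 200 camera calls.

## Working session

There is one attempt and no reset: what is moved stays moved. The work goes in short steps, Python scripts to look and compute and a shell command to move; the robot and the scene stay as the last step left them, time stands still between calls to the robot, and variables do not carry over. Pictures are saved under pics/ and viewed, about 8 in all and at most 12, crops included, and the job is handed in when it is done.

```bash
mkdir -p pics
python3 - <<'E'
from bench import ctrl
import cv2,numpy as np
s=ctrl.observe();print({k:np.round(v,3).tolist() for k,v in s.items()})
for n in ["scene","top"]:
    im,d=ctrl.capture(n);cv2.imwrite(f"pics/{n}0.png",im[:,:,::-1]);np.save(f"pics/{n}0.npy",d)
    c=ctrl.calibration(n);print(n,{k:np.round(v,3).tolist() for k,v in c.items()})
print(ctrl.calibration("wrist"))
a=cv2.imread("pics/scene0.png");b=cv2.imread("pics/top0.png")
E
```

```text
{'clock': 0.0, 'qpos': [0.983, 0.343, 1.525, -0.0, 1.275, -0.146], 'dq': [0.001, -0.001, -0.0, -0.003, 0.0, 0.0], 'joint_torque': [0.002, -43.368, -24.601, 0.0, 0.008, 0.0], 'position': [0.224, 0.474, 0.231], 'ee_rot': [-0.379, 0.598, 0.378, 0.597], 'force': [0.259, 0.108, -0.549], 'ft_torque': [0.005, 0.005, 0.006], 'gripper_width': 0.085}
scene {'camera_matrix': [[351.603, 0.0, 255.488], [0.0, 351.603, 195.542], [0.0, 0.0, 1.0]], 'D': [-0.011, 0.0, 0.0, 0.0, 0.0], 'R': [[0.732, -0.681, -0.021], [-0.468, -0.48, -0.742], [0.495, 0.553, -0.67]], 't': [-0.478, 0.355, 0.629]}
top {'camera_matrix': [[490.232, 0.0, 262.266], [0.0, 490.232, 194.827], [0.0, 0.0, 1.0]], 'D': [0.006, 0.0, 0.0, 0.0, 0.0], 'R': [[0.028, -0.999, 0.017], [-0.984, -0.03, -0.174], [0.174, -0.012, -0.985]], 't': [-0.029, 0.617, 0.94]}
{'camera_matrix': array([[297.72759394,   0.        , 254.98355237],
       [  0.        , 297.72759394, 189.74498605],
       [  0.        ,   0.        ,   1.        ]]), 'D': array([-0.07905896,  0.        ,  0.        ,  0.        ,  0.        ]), 'hand_eye': array([[-5.31508850e-04, -3.27715756e-01,  9.44776217e-01,
        -1.43358561e-01],
       [-3.33231496e-04, -9.44776240e-01, -3.27715952e-01,
         8.47616316e-02],
       [ 9.99999803e-01, -4.89013121e-04,  3.92951722e-04,
        -3.11243613e-04],
       [ 0.00000000e+00,  0.00000000e+00,  0.00000000e+00,
         1.00000000e+00]])}
```

View pics/scene0.png

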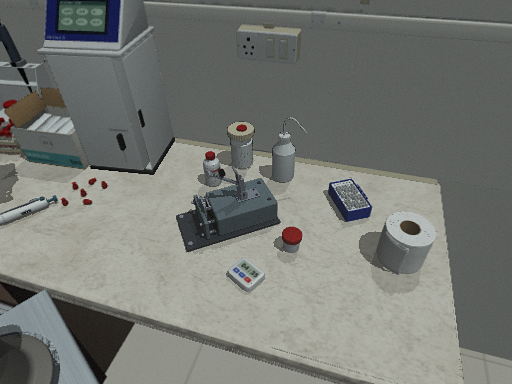

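View pics/top0.png

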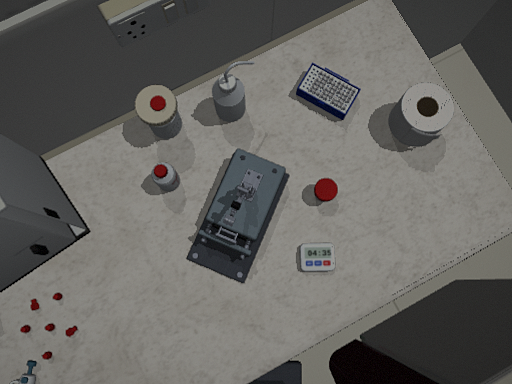

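The scene camera shows the chamber at about (230,212), with the timer at (245,274), the cup at (291,240) and the bottle at (212,170). In the top view, the keeper is near (230,236) and the lever near (250,185).

```bash
cat > h.py <<'E'
import cv2,numpy as np
from bench import ctrl
from scipy.spatial.transform import Rotation as Ro
def cloud(c,d,R=None,t=None):
    K=np.array(c["camera_matrix"]);D=np.array(c["D"])
    v,u=np.mgrid[:384,:512]
    p=cv2.undistortPoints(np.stack([u.ravel(),v.ravel()],1).astype(np.float64)[:,None],K,D)[:,0]
    P=np.c_[p,np.ones(len(p))]*d.reshape(-1,1)
    if R is None: R,t=np.array(c["R"]),np.array(c["t"]); W=(P-t)@R
    else: W=P@R.T+t
    W[d.ravel()==0]=np.nan
    return W.reshape(384,512,3)
E
python3 - <<'E'
from h import *
d=np.load("pics/top0.npy");W=cloud(ctrl.calibration("top"),d)
reg=W[140:290,180:295].reshape(-1,3)
for lo,hi in [(.066,.074),(.006,.015)]:
    m=reg[(reg[:,2]>lo)&(reg[:,2]<hi)]
    mk=np.zeros((150,115),np.uint8); mk.ravel()[(reg[:,2]>lo)&(reg[:,2]<hi)]=1
    n,l,st,ce=cv2.connectedComponentsWithStats(mk);k=1+np.argmax(st[1:,4]);m=reg[l.ravel()==k]
    print(n,st[k],np.median(m[:,2]),cv2.minAreaRect((m[:,:2]*1000).astype(np.float32)))
    hist=np.histogram(reg[:,2],bins=np.arange(-.01,.18,.005));
print(hist[0])
im=cv2.imread("pics/top0.png");cv2.imwrite("pics/topc.png",cv2.resize(im[140:290,170:310],None,fx=5,fy=4*1.25*.8,interpolation=cv2.INTER_CUBIC))
E
```

```text
8 [  27    8   79   92 3605] 0.07000513186326071 ((617.638916015625, 21.979568481445312), (109.75273132324219, 161.70729064941406), 68.58323669433594)
26 [   7   32  103  111 2015] 0.010181279838878945 ((580.4266967773438, 36.602630615234375), (130.06454467773438, 248.3150634765625), 68.73795318603516)
[  45 4686 4950 1165 1180   39   38   33   16   16   16   17   10   38
  239 2049 2022   71   57   36   53   17    3    7   32    7   12   10
   29   24    9    1    6   25   48  115   61]
```

View pics/topc.png

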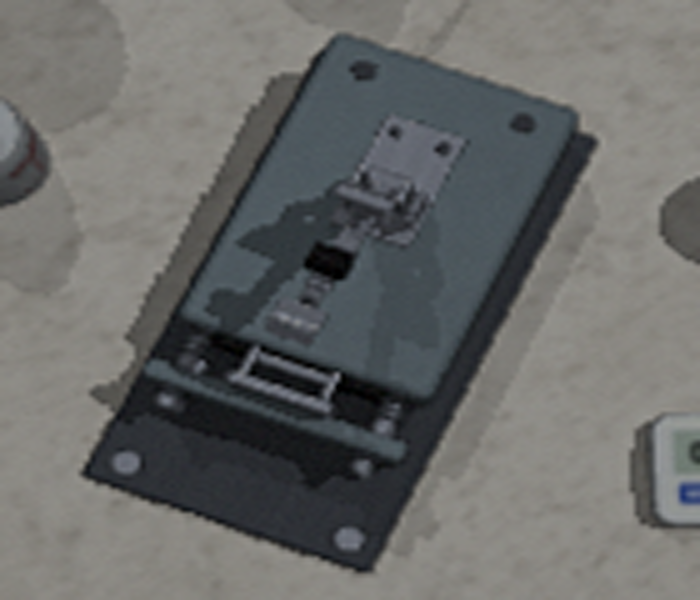

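Crop: barrel at (330,262), head at (297,320), keeper bar and wall at (290,375), lever standing up at (380,195). Next I'll take the latch's x-z profile.

```bash
cat >> h.py <<'E'
A=np.deg2rad(-21.4);O=np.array([.580,.0368,0]);Rc=Ro.from_euler('z',A).as_matrix()
def toC(W): return (W-O)@Rc*1000   # chamber frame, mm
def toW(p): return np.asarray(p)/1000@Rc.T+O
def prof(name,P,col,rgb=None,ymax=13,f=4):
    q=P.reshape(-1,3);c=col.reshape(-1,3);m=(abs(q[:,1])<ymax)&(q[:,2]>72)&(q[:,0]>-75)&(q[:,0]<120)&(q[:,2]<190)
    I=np.full((480,800,3),255,np.uint8)
    for a,b in zip(q[m],c[m]): cv2.circle(I,(int((a[0]+75)*f),int(480-(a[2]-70)*f)),2,tuple(int(x) for x in b),-1)
    for x in range(-60,120,20): cv2.line(I,((x+75)*f,470),((x+75)*f,480),(0,0,255),1);cv2.putText(I,str(x),((x+75)*f,468),0,.35,(0,0,255))
    for z in range(80,190,10): cv2.line(I,(0,480-(z-70)*f),(8,480-(z-70)*f),(0,0,255),1);cv2.putText(I,str(z),(10,480-(z-70)*f),0,.35,(0,0,255))
    cv2.imwrite(name,I)
E
python3 - <<'E'
from h import *
P=[];C=[]
for n,k in [("top",(255,100,0)),("scene",(0,160,0))]:
    W=toC(cloud(ctrl.calibration(n),np.load(f"pics/{n}0.npy")));P.append(W.reshape(-1,3));C.append(np.full((384*512,3),k))
    q=W.reshape(-1,3)
prof("pics/prof0.png",np.vstack(P),np.vstack(C))
# barrel: dark pixels, top
im=cv2.imread("pics/top0.png");W=toC(cloud(ctrl.calibration("top"),np.load("pics/top0.npy")))
m=(im.max(2)<35)&(W[...,2]>80)&(abs(W[...,1])<20);print("barrel",m.sum(),W[m].mean(0),W[m].min(0),W[m].max(0))
for n in ("top","scene"):
    W=toC(cloud(ctrl.calibration(n),np.load(f"pics/{n}0.npy"))).reshape(-1,3);m=(W[:,2]>110)&(W[:,2]<200)&(abs(W[:,1])<30)&(W[:,0]>0)&(W[:,0]<90)
    print(n,m.sum(),np.median(W[m],0),W[m].min(0),W[m].max(0))
E
```

```text
barrel 63 [ -1.47234945  -0.49336995 166.75537013] [-21.55219114 -10.63283721 125.48399068] [ 35.86599871   7.51235173 171.72563206]
top 202 [ 30.29857529  -0.33429073 136.51624617] [  0.21513638 -11.01098294 110.24915169] [ 53.01625343  10.67884724 170.88878119]
scene 182 [ 35.32846604  -6.36048348 135.15004228] [ 5.80115841e-02 -1.43871511e+01  1.10202169e+02] [ 56.09687601   9.73335791 171.21966193]
```

View pics/prof0.png

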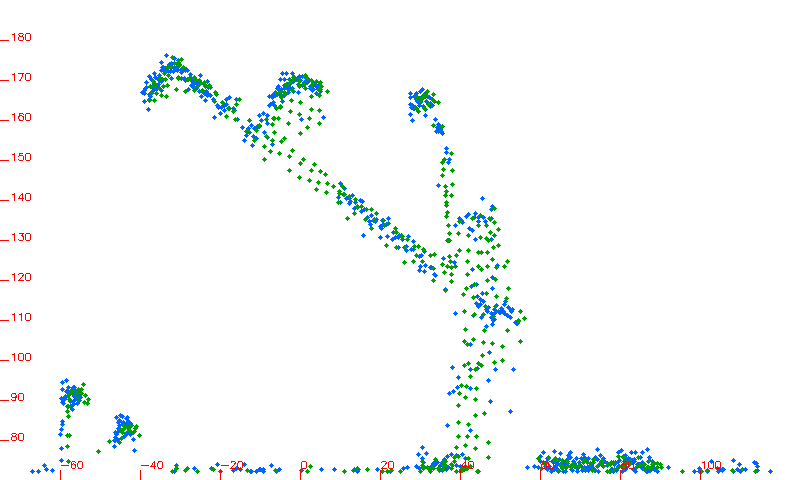

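```bash
cat >> h.py <<'E'
def tool():
    s=ctrl.observe();T=Ro.from_quat(s["ee_rot"]).as_matrix();return np.array(s["position"]),T,s
def st():
    p,T,s=tool();print("t",round(s["clock"],2),"C",toC(p).round(1),"xaxC",(Rc.T@T[:,0]).round(3),"zaxC",(Rc.T@T[:,2]).round(3),"F_C",(Rc.T@s["force"]).round(1),"w",round(s["gripper_width"]*1000,1))
def go(target,zax=(0,1,0),xax=(0,0,-1)):
    """print shift (30mm units) and turn (5deg units) to chamber-frame target"""
    p,T,s=tool();x=Rc@np.array(xax,float);x/=np.linalg.norm(x);z=Rc@np.array(zax,float)
    for sg in (1,-1):
        Z=z*sg;Tt=np.c_[x,np.cross(Z,x),Z];rv=Ro.from_matrix(Tt@T.T).as_rotvec(degrees=True)
        print("turn5",sg,(rv/5).round(2),"deg",np.linalg.norm(rv).round(1))
    print("shift30",((toW(target)-p)/.03).round(2));
E
python3 - <<'E'
from h import *
st();go([-1,0,210]); print(toW([-1,0,163]),Rc[:,0])
p,T,s=tool();print(T.round(2))
E
```

```text
t 0.1 C [-490.9  277.5  230.7] xaxC [-0.    -0.001 -1.   ] zaxC [ 0.068  0.998 -0.001] F_C [-0.1 -0.4 -0.2] w 85.2
turn5 1 [ 0.01 -0.01  0.78] deg 3.9
turn5 -1 [-1.000e-02 -2.000e-02 -3.522e+01] deg 176.1
shift30 [ 11.83 -14.57  -0.69]
[0.57906894 0.03716488 0.163     ] [ 0.93105582 -0.36487678 -0.        ]
[[-0.   -0.9   0.43]
 [-0.    0.43  0.9 ]
 [-1.    0.   -0.  ]]
```

```bash
python3 -m crank '[[[0.6,-0.8,0],[0,0,0.4],0],[[0.8,-1,0],[0,0,0.38],0],[[0.8,-1,0],[0,0,0],0],[[0.8,-1,0],[0,0,0],0],[[0.8,-1,0],[0,0,0],0],[[0.8,-1,0],[0,0,0],0],[[0.8,-1,0],[0,0,0],0],[[0.8,-1,0],[0,0,0],0],[[0.8,-1,0],[0,0,0],0],[[0.8,-1,0],[0,0,0],0],[[0.8,-1,0],[0,0,0],0],[[0.8,-1,0],[0,0,0],0],[[0.8,-1,0],[0,0,0],0],[[0.8,-0.97,0],[0,0,0],0],[[0.8,-0.8,0],[0,0,0],0],[[0,0,0],[0,0,0],0],[[0,0,0],[0,0,0],0]]'
python3 - <<'E'
from h import *
st();go([-1,0,210])
p,T,s=tool();im,d=ctrl.capture("wrist");c=ctrl.calibration("wrist");H=np.array(c["hand_eye"])
W=cloud(c,d,T@H[:3,:3],T@H[:3,3]+p);P=toC(W);np.save("pics/w1.npy",P);cv2.imwrite("pics/w1.png",im[:,:,::-1])
prof("pics/pw1.png",P,im[:,:,::-1],ymax=12)
a=cv2.imread("pics/w1.png");b=cv2.imread("pics/pw1.png");cv2.imwrite("pics/w1b.png",np.hstack([cv2.resize(a,(400,300)),cv2.resize(b,(400,300))]) if 0 else np.vstack([cv2.resize(a,(400,300)),cv2.resize(b,(400,240))]))
o=a[100:384,130:380];cv2.imwrite("pics/w1v.png",np.hstack([cv2.resize(o,(400,455),interpolation=3),cv2.copyMakeBorder(cv2.resize(b[:,:400],(379,455),interpolation=cv2.INTER_AREA),0,0,0,0,0)]))
E
```

```text
clock: 1.8
position: [0.5782, 0.0371, 0.2304]
ee_rot: [-0.397, 0.585, 0.399, 0.584]
force: [1.2, -0.4, -0.8]
gripper_width: 0.0426
t 1.8 C [ -1.8  -0.4 230.4] xaxC [-0.002 -0.    -1.   ] zaxC [ 0.002  1.    -0.   ] F_C [ 1.3  0.  -0.8] w 42.6
turn5 1 [-0.01 -0.02  0.02] deg 0.1
turn5 -1 [-3.000e-02  1.000e-02 -3.598e+01] deg 179.9
shift30 [ 0.03  0.   -0.68]
```

View pics/w1v.png

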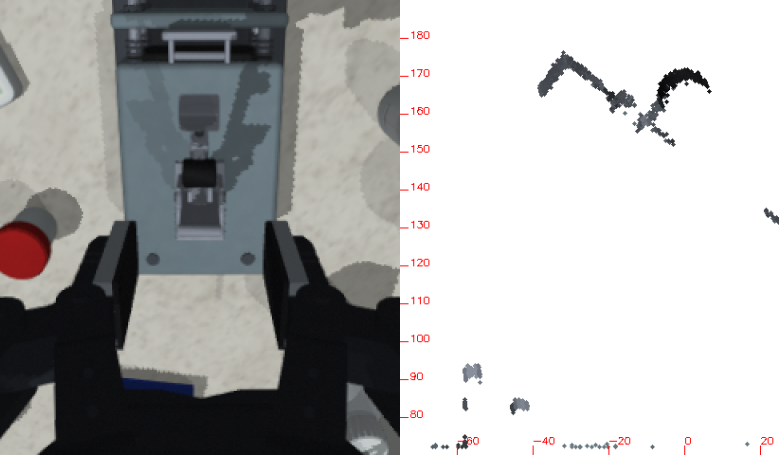

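The wrist view shows the claw centred between the fingers, barrel at (200,172) and head at (200,112). The pads point the right way.

```bash
cat >> h.py <<'E'
from scipy.optimize import fsolve,least_squares
piv=np.array([45.,90.])
def pin(th): return piv+18*np.array([np.cos(th-.3),np.sin(th-.3)])
def barrel(th,e): # e = claw elevation (tip up +)
    a=np.array([-np.cos(e),np.sin(e)]);n=np.array([np.sin(e),np.cos(e)]);return pin(th)+74*a+13*n
def inv(b,g=(1.6,.6)): return fsolve(lambda q:barrel(*q)-b,g)
def hook(L,clear): # th,e for claw 0.5mm.. lying on bar with lip inner face 'clear' mm beyond bar
    bar=np.array([-45.2,80.5])
    def f(q):
        a=np.array([-np.cos(q[1]),np.sin(q[1])]);n=np.array([np.sin(q[1]),np.cos(q[1])]);r=bar-pin(q[0]);return [r@a-(L-2.5-clear),r@n+5]
    return fsolve(f,(1.6,-.2))
E
python3 - <<'E'
from h import *
P=np.load("pics/w1.npy");im=cv2.imread("pics/w1.png")
q=P.reshape(-1,3);g=im.reshape(-1,3).max(1)
m=(g<30)&(q[:,2]>155)&(q[:,2]<180)&(abs(q[:,1])<7)&(abs(q[:,0])<15)
B=q[m];r=least_squares(lambda c:np.hypot(B[:,0]-c[0],B[:,2]-c[1])-7,(0,163),loss='soft_l1');print("barrel",m.sum(),r.x,np.std(r.fun),"y",q[m][:,1].min(),q[m][:,1].max())
b=r.x
h=(abs(q[:,1])<9)&(q[:,2]>160)&(q[:,0]<-20)&(q[:,0]>-50)
Hd=q[h][:,[0,2]]
for th in (1.5,1.6,1.7):
    # elevation from barrel bearing
    d=b-pin(th);e=np.arctan2(d[1],-d[0])-np.arctan2(13,74)
    a=np.array([-np.cos(e),np.sin(e)]);n=np.array([np.sin(e),np.cos(e)]);k=(Hd-pin(th))@np.c_[a,n]
    print(th,"dist",np.linalg.norm(d),"e",np.degrees(e),"a pct",np.percentile(k[:,0],[1,50,90,95,99]).round(1),"n",np.percentile(k[:,1],[5,25,50,75,95]).round(1),"front a (low n)",np.median(k[k[:,1]<np.percentile(k[:,1],20),0]))
q0=inv(b);print("inv",q0)
for L in (98,100,101,102,104):
    for c in (2,0):
        s=hook(L,c);print(L,c,s.round(3),barrel(*s).round(1))
print(q[h].min(0),q[h].max(0))
E
```

```text
barrel 303 [  0.61223474 163.2653413 ] 0.5798878862994257 y -6.6305879497552604 6.254125226602127
1.5 dist 76.04482331362922 e 38.00953969781471 a pct [ 94.2 106.2 107.4 107.7 108.5] n [-7.9 -3.2  1.5  2.5  3. ] front a (low n) 106.79028327660156
1.6 dist 74.4855768155687 e 38.69303513140187 a pct [ 92.5 104.5 105.7 106.  106.8] n [-8.6 -3.8  0.9  1.9  2.5] front a (low n) 105.0265473986869
1.7 dist 73.03772567325548 e 39.52281875543901 a pct [ 90.9 102.8 104.  104.3 105.2] n [-9.3 -4.5  0.2  1.3  1.9] front a (low n) 103.28789203576763
inv [1.55767372 0.66995839]
98 2 [ 1.909 -0.245] [-30.6 102.7]
98 0 [ 1.792 -0.239] [-28.6 103.1]
100 2 [ 1.792 -0.239] [-28.6 103.1]
100 0 [ 1.671 -0.23 ] [-26.4 103.4]
101 2 [ 1.732 -0.235] [-27.5 103.2]
101 0 [ 1.607 -0.225] [-25.3 103.5]
102 2 [ 1.671 -0.23 ] [-26.4 103.4]
102 0 [ 1.541 -0.219] [-24.2 103.6]
104 2 [ 1.541 -0.219] [-24.2 103.6]
104 0 [ 1.4   -0.205] [-21.9 103.7]
[-38.17007791  -8.98943012 164.14966346] [-20.05523127   8.99913151 325.36599393]
```

```bash
python3 -m crank '[[[0.08,-0.02,-0.8],[0,0,0],0],[[0,0,-0.8],[0,0,0],0],[[0,0,-0.7],[0,0,0],0],[[0,0,-0.5],[0,0,0],0],[[0,0,0],[0,0,0],0],[[0,0,0],[0,0,0],-0.4],[[0,0,0],[0,0,0],-0.5],[[0,0,0],[0,0,0],-0.6],[[0,0,0],[0,0,0],-0.7],[[0,0,0],[0,0,0],-1],[[0,0,0],[0,0,0],-1],[[0,0,0],[0,0,0],-1]]'
python3 - <<'E'
from h import *
st();go([.6,0,146])
E
```

```text
clock: 3.05
position: [0.5804, 0.0361, 0.1483]
ee_rot: [-0.399, 0.585, 0.398, 0.584]
force: [-3.9, -3.9, 4.3]
gripper_width: 0.0145
t 3.05 C [  0.6  -0.5 148.3] xaxC [ 0.    -0.001 -1.   ] zaxC [ 0.     1.    -0.001] F_C [-2.2 -5.1  4.3] w 14.5
turn5 1 [ 0.01 -0.    0.  ] deg 0.1
turn5 -1 [-1.0e-02 -2.0e-02 -3.6e+01] deg 180.0
shift30 [ 0.01  0.01 -0.08]
```

```bash
cat >> h.py <<'E'
def plan(wps,off=15.,tilt0=0.,follow=1.0):
    """wps: list of (th,e,nsteps), first = now; prints rows; off = TCP beyond barrel"""
    def tcp(b,t): return np.array([b[0]+off*np.sin(t),0,b[1]-off*np.cos(t)])
    t=tilt0;th,e=wps[0][:2];cur=tcp(barrel(th,e),t);acc=cur.copy();tacc=t;rows=[]
    for (a,b,n) in wps[1:]:
        for i in range(1,n+1):
            q=np.array([th,e])+(np.array([a,b])-[th,e])*i/n
            tt=tilt0+follow*(wps[0][1]-q[1]);tg=tcp(barrel(*q),tt)
            sh=(Rc@(tg-acc)/30).round(2);acc=acc+Rc.T@sh*30
            dt=(np.degrees(tt-tacc)/5);rv=(-dt*Rc[:,1]).round(2);tacc+=np.radians(np.linalg.norm(rv)*5)*np.sign(dt)
            rows.append([sh.tolist(),rv.tolist(),-1])
        th,e=a,b
    print(str(rows).replace(" ","").replace("-0.0,","0,").replace("0.0]","0]"));print("end tcp C",acc.round(1),"tilt",np.degrees(tacc))
E
python3 - <<'E'
from h import *
plan([(1.558,.67),(1.471,.1,13),(1.471,0,3)])
E
```

```text
[[[-0.05,0.02,-0.08],[-0.18,-0.47,-0],-1],[[-0.05,0.02,-0.07],[-0.18,-0.47,-0],-1],[[-0.04,0.02,-0.08],[-0.18,-0.47,-0],-1],[[-0.04,0.01,-0.09],[-0.18,-0.47,-0],-1],[[-0.04,0.02,-0.08],[-0.18,-0.46,-0],-1],[[-0.04,0.01,-0.09],[-0.19,-0.47,-0],-1],[[-0.03,0.01,-0.09],[-0.18,-0.47,-0],-1],[[-0.03,0.01,-0.09],[-0.18,-0.47,-0],-1],[[-0.02,0.01,-0.09],[-0.18,-0.47,-0],-1],[[-0.02,0.01,-0.09],[-0.18,-0.47,-0],-1],[[-0.02,0.01,-0.09],[-0.18,-0.47,-0],-1],[[-0.01,0.0,-0.1],[-0.18,-0.46,-0],-1],[[-0.01,0.01,-0.09],[-0.19,-0.47,-0],-1],[[-0.01,0,-0.07],[-0.14,-0.36,-0],-1],[[0.0,0.0,-0.08],[-0.14,-0.35,-0],-1],[[0,0.0,-0.07],[-0.14,-0.36,-0],-1]]
end tcp C [-12.6  -0.  107.8] tilt 38.404614779899596
```

```bash
python3 -m crank '[[[-0.05,0.02,-0.08],[-0.18,-0.47,0],-1],[[-0.05,0.02,-0.07],[-0.18,-0.47,0],-1],[[-0.04,0.02,-0.08],[-0.18,-0.47,0],-1],[[-0.04,0.01,-0.09],[-0.18,-0.47,0],-1],[[-0.04,0.02,-0.08],[-0.18,-0.46,0],-1],[[-0.04,0.01,-0.09],[-0.19,-0.47,0],-1],[[-0.03,0.01,-0.09],[-0.18,-0.47,0],-1]]'
python3 - <<'E'
from h import *
st()
E
```

```text
clock: 3.75
position: [0.5717, 0.0395, 0.1305]
ee_rot: [-0.483, 0.516, 0.304, 0.639]
force: [-1.7, -6.3, 0.3]
gripper_width: 0.014
t 3.75 C [ -8.7  -0.5 130.5] xaxC [ 0.304  0.001 -0.953] zaxC [0.    1.    0.001] F_C [ 0.7 -6.5  0.3] w 14.0
```

```bash
python3 -m crank '[[[-0.04,0,-0.09],[-0.18,-0.47,0],-1],[[-0.02,0.01,-0.09],[-0.18,-0.47,0],-1],[[-0.02,0.01,-0.09],[-0.18,-0.47,0],-1],[[-0.02,0.01,-0.09],[-0.18,-0.47,0],-1],[[-0.01,0,-0.1],[-0.18,-0.46,0],-1],[[-0.01,0.01,-0.09],[-0.19,-0.47,0],-1],[[-0.01,0,-0.07],[-0.14,-0.36,0],-1],[[0,0,-0.08],[-0.14,-0.35,0],-1],[[0,0,-0.07],[-0.14,-0.36,0],-1],[[0,0,0],[0,0,0],-1]]'
cat >> h.py <<'E'
def state(off=15.):
    p,T,s=tool();c=toC(p);ax=Rc.T@T[:,0];b=(c-off*ax)[[0,2]];q=inv(b,(1.5,-.1));print("barrel",b.round(1),"th,e",q.round(3),"pin",pin(q[0]).round(1),"tilt",np.degrees(np.arctan2(ax[0],-ax[2])).round(1));st();return q
def shot(k,n,ymax=12):
    p,T,s=tool();im,d=ctrl.capture(n);c=ctrl.calibration(n)
    if n=="wrist":
        H=np.array(c["hand_eye"]);W=cloud(c,d,T@H[:3,:3],T@H[:3,3]+p)
    else: W=cloud(c,d)
    P=toC(W);np.save(f"pics/{k}.npy",P);cv2.imwrite(f"pics/{k}.png",im[:,:,::-1]);prof(f"pics/{k}p.png",P,im[:,:,::-1],ymax=ymax);return P,im
E
python3 - <<'E'
from h import *
state()
P,im=shot("w2","wrist");shot("s2","scene")
a=cv2.imread("pics/w2.png");b=cv2.imread("pics/w2p.png");c=cv2.imread("pics/s2.png")
cv2.imwrite("pics/v2.png",np.hstack([np.vstack([cv2.resize(a,(400,300)),cv2.resize(c[150:260,160:307],(400,300),interpolation=3)]),cv2.resize(b[:,:400],(400,600))]))
E
```

```text
clock: 4.75
position: [0.5748, 0.0388, 0.1282]
ee_rot: [-0.558, 0.434, 0.2, 0.678]
force: [-5.9, -7.0, -4.7]
gripper_width: 0.0144
barrel [-14.4 140.3] th,e [1.434 0.296] pin [ 52.6 106.3] tilt 35.7
t 4.75 C [ -5.6  -0.  128.2] xaxC [ 0.584 -0.    -0.812] zaxC [0.001 1.    0.   ] F_C [-2.9 -8.6 -4.7] w 14.4
```

View pics/v2.png

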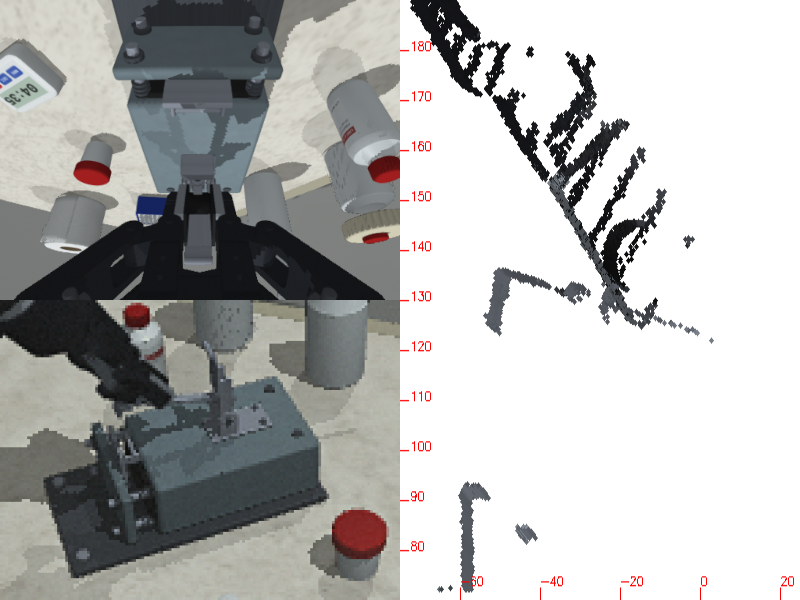

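The claw is only partly lowered: head at about (-52,130) and barrel at (-16,139). The arm stopped short with no contact, so I'll check joint limits.

Run:
```python
from h import *
p,T,s=tool();print(np.round(s["qpos"],3),np.round(s["dq"],3),p.round(4),s["clock"])
```

```text
[ 0.072  0.38   2.017 -0.995  0.305 -0.227] [-0.002  0.002  0.001  0.001 -0.002 -0.   ] [0.5746 0.0389 0.1278] 4.85
```

```bash
python3 -m crank '[[[0,0,0],[0,0,0],-0.4],[[0,0,0],[0,0,0],0],[[0,0,0],[0,0,0],0],[[0,0,0],[0,0,0],0],[[-0.04,0.01,-0.01],[0.35,0.89,0],0],[[-0.04,0.01,-0.01],[0.35,0.89,0],0],[[-0.04,0.01,-0.01],[0.35,0.89,0],0],[[-0.04,0.01,-0.01],[0.35,0.89,0],0],[[-0.04,0.01,-0.01],[0.35,0.89,0],0],[[-0.04,0.01,-0.01],[0.35,0.89,0],0],[[-0.04,0.01,-0.01],[0.35,0.89,0],0],[[-0.04,0.01,-0.01],[0.35,0.89,0],0],[[-0.04,0.02,-0.01],[0.35,0.89,0],0],[[-0.04,0.02,-0.01],[0.35,0.89,0],0],[[0,0,0],[0,0,0],0]]'
python3 - <<'E'
from h import *
state()
P,im=shot("w3","wrist")
q=P.reshape(-1,3);g=im.reshape(-1,3).max(1)
m=(g<30)&(abs(q[:,1])<7)&(abs(q[:,0]+15)<11)&(abs(q[:,2]-142)<9)
B=q[m];r=least_squares(lambda c:np.hypot(B[:,0]-c[0],B[:,2]-c[1])-7,(-15,139),loss='soft_l1');print("barrel",m.sum(),r.x,np.std(r.fun),"y",B[:,1].min(),B[:,1].max(),np.median(B[:,1]))
qq=inv(r.x,(1.5,.2));print(qq)
e=qq[1];a=np.array([-np.cos(e),np.sin(e)]);n=np.array([np.sin(e),np.cos(e)])
h=(abs(q[:,1])<8)&(q[:,2]>115)&(q[:,2]<145)&(q[:,0]<-34)&(q[:,0]>-70)
k=(q[h][:,[0,2]]-pin(qq[0]))@np.c_[a,n];print("head a",np.percentile(k[:,0],[50,90,95,99]).round(1),"n",np.percentile(k[:,1],[5,50,95]).round(1),"y",np.median(q[h][:,1]))
f=k[k[:,1]<-3];print("front face a",np.median(f[:,0]),len(f),f[:,1].min())
bm=(abs(q[:,1])<13)&(abs(q[:,0]+45)<4)&(q[:,2]>79)&(q[:,2]<90);print("bar",q[bm].mean(0),np.percentile(q[bm],[5,95],axis=0))
wm=(abs(q[:,1])<20)&(abs(q[:,0]+58)<6)&(q[:,2]>88)&(q[:,2]<95);print("wall",np.percentile(q[wm],[5,50,95],axis=0))
E
```

```text
clock: 6.35
position: [0.5672, 0.0394, 0.1258]
ee_rot: [-0.355, 0.614, 0.438, 0.552]
force: [0.4, -0.4, -0.4]
gripper_width: 0.0425
barrel [-10.6 140.6] th,e [1.257 0.324] pin [ 55.4 104.7] tilt -8.4
t 6.35 C [-12.8  -2.3 125.8] xaxC [-0.145 -0.006 -0.989] zaxC [ 0.003  1.    -0.007] F_C [ 0.5 -0.2 -0.4] w 42.5
barrel 696 [-15.78793477 137.85561844] 0.5465320295041626 y -6.937687026844255 6.089188152487894 -0.41867881393482714
[1.44472484 0.25820896]
head a [101.5 105.8 106.  106.2] n [-6.4  1.8  2.9] y -0.34490452884400974
front face a 105.67477781171267 125 -9.532010478782556
bar [-43.28370704  11.33574664  83.18927194] [[-45.07768635  10.05663917  82.29755021]
 [-41.11926057  12.78474238  84.10634168]]
wall [[-5.83946132e+01 -1.77730175e+01  8.91061204e+01]
 [-5.61023800e+01 -1.76476182e-02  9.15329109e+01]
 [-5.34826992e+01  1.77942506e+01  9.27205848e+01]]
```

```bash
python3 -m crank '[[[-0.08,0.05,-0.05],[0,0,0],0],[[-0.07,0.05,-0.04],[0,0,0],0],[[0,0,0],[0,0,0],-0.4],[[0,0,0],[0,0,0],-0.6],[[0,0,0],[0,0,0],-1],[[0,0,0],[0,0,0],-1],[[0,0,0],[0,0,0],-1]]'
python3 - <<'E'
from h import *
state()
q=inv(np.array([-17.6,137.9]),(1.5,.2));print(q)
print("hook",[hook(101.7,c).round(3) for c in (3,2,1,0)])
plan([tuple(q),(1.47,.08,6),(1.47,-.02,3)],tilt0=np.radians(-8.4))
plan([(1.47,-.02),(1.47,-.066,2),(1.595,-.142,4)],tilt0=np.radians(8))
E
```

```text
clock: 7.1
position: [0.561, 0.0431, 0.1238]
ee_rot: [-0.355, 0.614, 0.438, 0.552]
force: [-3.3, -0.2, 2.1]
gripper_width: 0.0148
barrel [-17.8 138.7] th,e [1.567 0.259] pin [ 50.4 107.2] tilt -8.4
t 7.1 C [-20.   -1.  123.8] xaxC [-0.146 -0.007 -0.989] zaxC [ 0.002  1.    -0.007] F_C [-3.  -1.4  2.1] w 14.8
[1.53748238 0.24980881]
hook [array([ 1.751, -0.236]), array([ 1.689, -0.232]), array([ 1.626, -0.227]), array([ 1.561, -0.221])]
[[[-0.01,0.0,-0.07],[-0.12,-0.3,-0],-1],[[0,0.01,-0.07],[-0.12,-0.3,-0],-1],[[-0.01,0,-0.07],[-0.12,-0.3,-0],-1],[[0.0,0,-0.07],[-0.12,-0.31,-0],-1],[[0.0,0,-0.07],[-0.12,-0.3,-0],-1],[[0.0,0,-0.07],[-0.12,-0.3,-0],-1],[[0,0,-0.08],[-0.14,-0.35,-0],-1],[[0,0,-0.08],[-0.14,-0.36,-0],-1],[[0.0,0,-0.08],[-0.14,-0.35,-0],-1]]
end tcp C [-2.050e+01  1.000e-01  1.033e+02] tilt 7.040760381138172
[[[0.0,0,-0.06],[-0.1,-0.25,-0],-1],[[0.01,0,-0.05],[-0.09,-0.24,-0],-1],[[-0.01,0.0,-0.04],[-0.08,-0.2,-0],-1],[[-0.02,0.01,-0.04],[-0.08,-0.21,-0],-1],[[-0.01,0.0,-0.04],[-0.08,-0.2,-0],-1],[[-0.01,0.0,-0.04],[-0.08,-0.2,-0],-1]]
end tcp C [-21.4  -0.2  95.1] tilt 14.982600900574168
```

```bash
python3 -m crank '[[[-0.01,0,-0.07],[-0.12,-0.3,0],-1],[[0,0.01,-0.07],[-0.12,-0.3,0],-1],[[-0.01,0,-0.07],[-0.12,-0.3,0],-1],[[0,0,-0.07],[-0.12,-0.31,0],-1],[[0,0,-0.07],[-0.12,-0.3,0],-1],[[0,0,-0.07],[-0.12,-0.3,0],-1],[[0,0,-0.08],[-0.14,-0.35,0],-1],[[0,0,-0.08],[-0.14,-0.36,0],-1],[[0,0,-0.08],[-0.14,-0.35,0],-1],[[0,0,0],[0,0,0],-1]]'
cat >> h.py <<'E'
def meas(k,g=(-22,117),gz=10):
    P,im=shot(k,"wrist");q=P.reshape(-1,3);gr=im.reshape(-1,3).max(1)
    m=(gr<30)&(abs(q[:,1])<5)&(abs(q[:,0]-g[0])<11)&(abs(q[:,2]-g[1]-3)<gz)
    B=q[m];r=least_squares(lambda c:np.hypot(B[:,0]-c[0],B[:,2]-c[1])-7,g,loss='soft_l1') if len(B)>5 else None
    if r is not None: print("barrel",len(B),r.x.round(1),np.std(r.fun).round(2))
    f=(abs(q[:,1])<8)&(q[:,2]>74)&(q[:,0]<-36)&(q[:,0]>-75)&(q[:,2]<130)
    print("front-most head/wall profile by z:")
    for z in range(76,125,3):
        b=f&(abs(q[:,2]-z)<1.5)
        if b.sum()>2: print(z,b.sum(),np.percentile(q[b,0],[5,50,95]).round(1))
    w=(abs(abs(q[:,1])-15.5)<5)&(abs(q[:,0]+58)<6)&(q[:,2]>88)&(q[:,2]<95)
    if w.sum(): print("wall x",np.percentile(q[w,0],[5,50,95]).round(1),"z",np.percentile(q[w,2],[50,95]).round(1))
E
python3 - <<'E'
from h import *
state();meas("w4")
E
```

```text
clock: 8.1
position: [0.5602, 0.0435, 0.1036]
ee_rot: [-0.435, 0.561, 0.359, 0.606]
force: [-2.4, -0.7, 0.5]
gripper_width: 0.0145
barrel [-22.7 118.5] th,e [ 1.499 -0.017] pin [ 51.5 106.8] tilt 7.1
t 8.1 C [-20.8  -1.  103.6] xaxC [ 0.124 -0.008 -0.992] zaxC [ 0.003  1.    -0.008] F_C [-2.  -1.5  0.5] w 14.5
barrel 536 [-20.2 118. ] 0.54
front-most head/wall profile by z:
76 52 [-58.7 -58.4 -58.2]
79 56 [-58.8 -58.3 -58.1]
82 120 [-58.7 -57.9 -44.7]
85 64 [-58.7 -58.3 -57.9]
88 60 [-58.8 -58.4 -58. ]
91 274 [-58.5 -56.6 -53.8]
94 19 [-58.1 -55.6 -50.9]
97 63 [-52.  -51.6 -51.2]
100 70 [-52.2 -51.8 -51.5]
103 87 [-52.2 -51.8 -51.3]
106 706 [-51.8 -46.  -38.7]
109 40 [-50.2 -43.3 -40.3]
wall x [-58.6 -56.9 -53.9] z [91.4 92.6]
```

Head front is 1.6 mm inside the wall's inner face, measured against the wall in the same image. That fits the plan, so I'll lower further.

```bash
python3 -m crank '[[[0,0,-0.06],[-0.1,-0.25,0],-1],[[0.01,0,-0.05],[-0.09,-0.24,0],-1],[[-0.01,0,-0.04],[-0.08,-0.2,0],-1],[[-0.02,0.01,-0.04],[-0.08,-0.21,0],-1],[[-0.01,0,-0.04],[-0.08,-0.2,0],-1],[[-0.01,0,-0.04],[-0.08,-0.2,0],-1],[[0,0,0],[0,0,0],-1]]'
python3 - <<'E'
from h import *
state();meas("w5",(-24,109))
plan([(1.595,-.142),(1.689,-.232,5)],tilt0=np.radians(14.3))
E
```

```text
clock: 8.85
position: [0.5597, 0.0437, 0.0958]
ee_rot: [-0.468, 0.533, 0.321, 0.627]
force: [2.2, -2.8, -0.1]
gripper_width: 0.0144
barrel [-25.1 110.3] th,e [ 1.59  -0.133] pin [ 50.  107.3] tilt 14.1
t 8.85 C [-21.4  -1.   95.8] xaxC [ 0.244 -0.007 -0.97 ] zaxC [ 0.005  1.    -0.007] F_C [ 3.1 -1.8 -0.1] w 14.4
barrel 472 [-22.4 110.2] 0.53
front-most head/wall profile by z:
76 80 [-58.9 -58.4 -57.9]
79 86 [-58.9 -58.4 -57.8]
82 100 [-58.9 -58.4 -57.8]
85 97 [-58.9 -58.4 -57.8]
88 136 [-58.8 -58.2 -51.4]
91 372 [-58.6 -56.  -51.8]
94 269 [-53.3 -51.4 -45.4]
97 521 [-51.1 -44.7 -37.8]
109 11 [-36.7 -36.3 -36.1]
112 14 [-37.7 -37.2 -36.5]
115 21 [-38.6 -37.7 -37.1]
118 23 [-38.9 -38.  -36.1]
121 15 [-39.6 -39.1 -38.5]
124 28 [-40.4 -39.7 -38.3]
wall x [-58.8 -57.4 -54.3] z [91.3 92.4]
[[[0,0.0,-0.04],[-0.08,-0.19,-0],-1],[[-0.01,0.0,-0.04],[-0.08,-0.19,-0],-1],[[0.0,0.0,-0.04],[-0.08,-0.19,-0],-1],[[0.0,0.0,-0.04],[-0.08,-0.19,-0],-1],[[0.0,0.0,-0.04],[-0.08,-0.19,-0],-1]]
end tcp C [-21.8  -0.1  89.2] tilt 19.45388203202208
```

```bash
python3 -m crank '[[[-0.02,0.01,-0.03],[-0.06,-0.15,0],-1],[[-0.01,0,-0.04],[-0.08,-0.19,0],-1],[[0,0,-0.04],[-0.08,-0.19,0],-1],[[0,0,0],[0,0,0],-1]]'
python3 - <<'E'
from h import *
state()
E
python3 -m crank '[[[0,0,-0.04],[-0.08,-0.19,0],-1],[[0,0,-0.02],[-0.04,-0.1,0],-1],[[0,0,0],[0,0,0],-1]]'
python3 - <<'E'
from h import *
state();meas("w6",(-27,104),8)
E
```

```text
clock: 9.3
position: [0.5588, 0.0441, 0.0925]
ee_rot: [-0.481, 0.522, 0.305, 0.635]
force: [3.7, -4.7, -3.3]
gripper_width: 0.0143
barrel [-26.8 106.8] th,e [ 1.686 -0.186] pin [ 48.3 107.7] tilt 17.0
t 9.3 C [-22.4  -1.   92.5] xaxC [ 0.293 -0.008 -0.956] zaxC [ 0.004  1.    -0.007] F_C [ 5.2 -3.  -3.3] w 14.3
clock: 9.6
position: [0.5587, 0.0441, 0.0907]
ee_rot: [-0.488, 0.515, 0.296, 0.639]
force: [3.5, -3.4, -2.3]
gripper_width: 0.0148
barrel [-27.2 104.9] th,e [ 1.712 -0.212] pin [ 47.8 107.8] tilt 18.6
t 9.6 C [-22.5  -1.   90.7] xaxC [ 0.319 -0.009 -0.948] zaxC [ 0.005  1.    -0.008] F_C [ 4.5 -1.9 -2.3] w 14.8
barrel 434 [-24.5 105. ] 0.55
front-most head/wall profile by z:
76 95 [-59.  -58.4 -57.8]
79 120 [-58.9 -58.3 -57.8]
82 120 [-58.9 -58.4 -57.3]
85 125 [-59.  -58.4 -57.7]
88 426 [-58.8 -49.4 -43.4]
91 637 [-58.7 -53.8 -36.8]
94 27 [-58.1 -36.9 -36.1]
97 12 [-36.8 -36.5 -36.1]
100 19 [-37.6 -37.2 -36.3]
103 13 [-38.5 -38.  -36.8]
106 15 [-39.7 -39.3 -38.6]
109 22 [-40.9 -40.2 -39.3]
112 26 [-41.7 -41.  -36.8]
115 22 [-42.8 -42.2 -41. ]
118 28 [-43.8 -42.9 -40.8]
121 40 [-44.5 -40.9 -36.9]
124 77 [-45.  -41.9 -36.6]
wall x [-58.8 -57.5 -54.4] z [91.3 92.4]
```

```bash
python3 -m crank '[[[0,0,-0.03],[-0.06,-0.14,0],-1],[[0,0,-0.03],[-0.04,-0.1,0],-1],[[0,0,0],[0,0,0],-1]]'
python3 - <<'E'
from h import *
state()
E
python3 -m crank '[[[0,0,-0.03],[-0.04,-0.1,0],-1],[[0,0,0],[0,0,0],-1]]'
python3 - <<'E'
from h import *
state();meas("w7",(-27,103),8)
a=cv2.imread("pics/w7.png");b=cv2.imread("pics/w7p.png")
cv2.imwrite("pics/v7.png",np.hstack([cv2.resize(a[60:330,110:370],(400,415),interpolation=3),cv2.resize(b[240:,:240],(400,415))]))
E
```

```text
clock: 9.95
position: [0.5589, 0.044, 0.0895]
ee_rot: [-0.494, 0.51, 0.289, 0.642]
force: [0.5, -4.0, 4.0]
gripper_width: 0.0143
barrel [-27.4 103.6] th,e [ 1.726 -0.23 ] pin [ 47.6 107.8] tilt 19.9
t 9.95 C [-22.3  -1.   89.5] xaxC [ 0.341 -0.009 -0.94 ] zaxC [ 0.005  1.    -0.008] F_C [ 1.9 -3.5  4. ] w 14.3
clock: 10.15
position: [0.5591, 0.044, 0.0891]
ee_rot: [-0.497, 0.507, 0.285, 0.644]
force: [-2.4, -3.3, 9.6]
gripper_width: 0.0146
barrel [-27.4 103.2] th,e [ 1.726 -0.236] pin [ 47.6 107.8] tilt 20.5
t 10.15 C [-22.1  -0.9  89.1] xaxC [ 0.35  -0.009 -0.937] zaxC [ 0.005  1.    -0.008] F_C [-1.  -3.9  9.6] w 14.6
barrel 440 [-24.7 103.4] 0.53
front-most head/wall profile by z:
76 122 [-59.  -58.5 -57.8]
79 116 [-59.  -58.4 -57.6]
82 135 [-58.9 -58.4 -57.8]
85 183 [-58.9 -58.2 -46.6]
88 579 [-58.7 -45.4 -37.3]
91 374 [-58.9 -57.1 -36.7]
94 9 [-58.  -36.6 -36.2]
97 14 [-37.5 -37.  -36.5]
100 14 [-38.6 -37.7 -36.6]
103 15 [-39.9 -38.9 -38. ]
106 23 [-41.1 -40.  -39.3]
109 31 [-41.9 -40.6 -37.8]
112 19 [-43.1 -42.4 -37.1]
115 32 [-44.2 -43.3 -42. ]
118 40 [-45.2 -43.3 -38.8]
121 68 [-45.7 -43.3 -36.8]
124 49 [-43.1 -39.  -36.2]
wall x [-58.9 -57.6 -54.5] z [91.2 92.3]
```

View pics/v7.png

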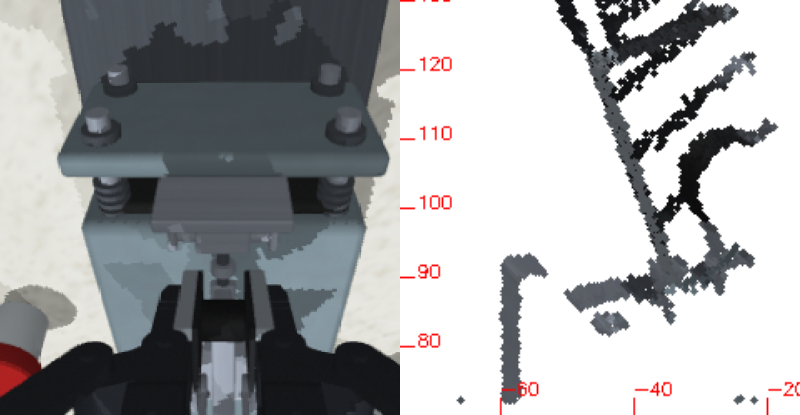

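The head sits inside the slot: its top is at z≈88, below the wall top at 91, and the strap is on the bar with about 9 N down. Now I'll draw it back gently.

```bash
python3 -m crank '[[[0.02,-0.01,0.01],[0,0,0],-1],[[0.02,-0.01,0],[0,0,0],-1],[[0,0,0],[0,0,0],-1]]'
python3 -c "
from h import *
state()"
python3 -m crank '[[[0.02,-0.01,0.01],[0,0,0],-1],[[0.01,0,0],[0,0,0],-1],[[0,0,0],[0,0,0],-1]]'
python3 -c "
from h import *
state()"
```

```text
clock: 10.5
position: [0.5591, 0.0439, 0.089]
ee_rot: [-0.496, 0.508, 0.286, 0.644]
force: [-6.4, 1.1, 11.4]
gripper_width: 0.0143
barrel [-27.2 103.1] th,e [ 1.718 -0.237] pin [ 47.7 107.8] tilt 20.4
t 10.5 C [-22.  -1.  89.] xaxC [ 0.348 -0.01  -0.937] zaxC [ 0.005  1.    -0.008] F_C [-6.3 -1.3 11.4] w 14.3
clock: 10.8
position: [0.5592, 0.0438, 0.089]
ee_rot: [-0.496, 0.508, 0.286, 0.643]
force: [-9.8, 2.4, 13.0]
gripper_width: 0.0143
barrel [-27.1 103.1] th,e [ 1.712 -0.237] pin [ 47.8 107.8] tilt 20.3
t 10.8 C [-21.9  -1.1  89. ] xaxC [ 0.347 -0.01  -0.938] zaxC [ 0.005  1.    -0.009] F_C [-10.   -1.4  13. ] w 14.3
```

```bash
python3 -m crank '[[[0,0,0.03],[0,0,0],-1],[[0,0,0.01],[0,0,0],-1],[[0,0,0],[0,0,0],-1]]'
python3 -c "
from h import *
state()"
python3 -m crank '[[[0.02,-0.01,0.01],[0,0,0],-1],[[0.02,-0.01,0],[0,0,0],-1],[[0,0,0],[0,0,0],-1]]'
python3 -c "
from h import *
state();meas('w8',(-25,104),8)"
```

```text
clock: 11.1
position: [0.5592, 0.0437, 0.0894]
ee_rot: [-0.496, 0.509, 0.287, 0.643]
force: [-4.9, 1.9, 5.4]
gripper_width: 0.0145
barrel [-27.1 103.4] th,e [ 1.71  -0.232] pin [ 47.9 107.8] tilt 20.2
t 11.1 C [-21.9  -1.1  89.4] xaxC [ 0.346 -0.01  -0.938] zaxC [ 0.005  1.    -0.009] F_C [-5.3 -0.   5.4] w 14.5
clock: 11.4
position: [0.5599, 0.0433, 0.0894]
ee_rot: [-0.495, 0.509, 0.287, 0.643]
force: [-7.9, 3.5, 6.9]
gripper_width: 0.0144
barrel [-26.3 103.5] th,e [ 1.66  -0.228] pin [ 48.8 107.6] tilt 20.2
t 11.4 C [-21.1  -1.2  89.4] xaxC [ 0.345 -0.01  -0.939] zaxC [ 0.005  1.    -0.009] F_C [-8.6  0.4  6.9] w 14.4
barrel 416 [-23.6 103.8] 0.51
front-most head/wall profile by z:
76 109 [-59.1 -58.4 -57.7]
79 127 [-59.  -58.4 -57.8]
82 134 [-58.9 -58.3 -57.5]
85 159 [-58.9 -58.2 -46.6]
88 621 [-58.6 -45.5 -39.3]
91 369 [-58.8 -57.  -37.7]
94 12 [-58.4 -56.4 -55.4]
97 3 [-36.7 -36.3 -36.1]
100 19 [-37.4 -36.7 -36.2]
103 17 [-38.5 -37.8 -37.2]
106 16 [-39.2 -38.7 -38.1]
109 28 [-40.7 -39.6 -36.9]
112 19 [-41.8 -41.  -40.1]
115 25 [-43.3 -42.1 -41.2]
118 31 [-43.9 -43.  -38.4]
121 54 [-44.5 -42.8 -36.9]
124 49 [-42.1 -39.  -36.2]
wall x [-58.9 -57.7 -54.2] z [91.3 92.3]
```

```bash
python3 -m crank '[[[0.02,-0.01,0.01],[0,0,0],-1],[[0.02,-0.01,0],[0,0,0],-1],[[0,0,0],[0,0,0],-1]]'
python3 -c "
from h import *
state()"
python3 -m crank '[[[0.02,-0.01,0.01],[0,0,0],-1],[[0.02,-0.01,0],[0,0,0],-1],[[0,0,0],[0,0,0],-1]]'
python3 -c "
from h import *
state();meas('w9',(-24,104),8)" | grep -E "th,e|F_C|barrel|wall|^8[25]"
```

```text
clock: 11.75
position: [0.561, 0.0428, 0.0896]
ee_rot: [-0.495, 0.509, 0.287, 0.643]
force: [-6.2, 3.7, 5.8]
gripper_width: 0.0143
barrel [-25.  103.7] th,e [ 1.587 -0.222] pin [ 50.  107.3] tilt 20.2
t 11.75 C [-19.8  -1.3  89.6] xaxC [ 0.345 -0.01  -0.939] zaxC [ 0.005  1.    -0.009] F_C [-7.1  1.2  5.8] w 14.3
clock: 12.05
position: [0.5619, 0.0424, 0.0896]
ee_rot: [-0.495, 0.509, 0.287, 0.643]
force: [-7.9, 4.5, 5.3]
gripper_width: 0.0145
barrel [-24.1 103.7] th,e [ 1.534 -0.217] pin [ 51. 107.] tilt 20.1
t 12.05 C [-19.   -1.4  89.6] xaxC [ 0.344 -0.01  -0.939] zaxC [ 0.005  1.    -0.009] F_C [-9.   1.3  5.3] w 14.5
barrel 446 [-21.5 103.9] 0.52
front-most head/wall profile by z:
82 134 [-58.8 -58.2 -57.4]
85 148 [-58.8 -58.2 -47.2]
wall x [-58.7 -57.4 -53.8] z [91.3 92.2]
```

```bash
python3 -m crank '[[[0.02,-0.01,0],[0,0,0],-1],[[0.02,-0.01,0],[0,0,0],-1],[[0,0,0],[0,0,0],-1]]'
python3 -c "
from h import *
state();meas('w10',(-23,104),8)" | grep -E "th,e|F_C|barrel|wall|^8[25]"
```

```text
clock: 12.4
position: [0.5627, 0.0421, 0.0895]
ee_rot: [-0.495, 0.509, 0.288, 0.642]
force: [-9.4, 6.2, 7.1]
gripper_width: 0.014
barrel [-23.1 103.6] th,e [ 1.475 -0.214] pin [ 51.9 106.6] tilt 20.1
t 12.4 C [-18.   -1.4  89.5] xaxC [ 0.343 -0.01  -0.939] zaxC [ 0.005  1.    -0.009] F_C [-11.    2.3   7.1] w 14.0
barrel 455 [-20.5 103.9] 0.54
front-most head/wall profile by z:
82 137 [-58.  -57.4 -56.6]
85 154 [-58.1 -57.3 -47.1]
wall x [-57.8 -56.6 -53.5] z [91.2 92.2]
```

The wall moved 0.8 mm with the claw, so the lip is hooked and snug. I'll ease off slightly, release and back out.

```bash
python3 -m crank '[[[-0.01,0.01,0],[0,0,0],-1],[[0,0,0],[0,0,0],-1],[[0,0,0],[0,0,0],-0.5],[[0,0,0],[0,0,0],-0.3],[[0,0,0],[0,0,0],0],[[0,0,0],[0,0,0],0],[[0,0,0],[0,0,0],0]]'
python3 - <<'E'
from h import *
state();meas('w11',(-23,104),8)
E
```

```text
clock: 13.15
position: [0.5654, 0.0409, 0.0907]
ee_rot: [-0.496, 0.508, 0.286, 0.644]
force: [0.5, -0.3, 0.2]
gripper_width: 0.0429
barrel [-20.3 104.8] th,e [ 1.294 -0.178] pin [ 54.8 105.1] tilt 20.4
t 13.15 C [-15.1  -1.5  90.7] xaxC [ 0.348 -0.01  -0.937] zaxC [ 0.006  1.    -0.008] F_C [ 0.6 -0.1  0.2] w 42.9
barrel 325 [-21.6 104.4] 0.53
front-most head/wall profile by z:
76 115 [-59.  -58.4 -57.7]
79 118 [-58.9 -58.3 -57.7]
82 124 [-58.9 -58.4 -57.6]
85 151 [-59.  -58.3 -57.3]
88 693 [-58.6 -46.2 -39.3]
91 467 [-58.8 -56.1 -38.7]
94 12 [-58.1 -56.6 -55.2]
wall x [-58.8 -57.5 -54.1] z [91.3 92.3]
```

```bash
python3 -m crank '[[[-0.16,0.06,0.47],[0,0,0],0],[[-0.16,0.06,0.47],[0,0,0],0],[[-0.16,0.06,0.47],[0,0,0],0],[[-0.16,0.06,0.47],[0,0,0],0],[[0.27,-0.1,-0.03],[0.3,0.76,0],-0.5],[[0.27,-0.1,-0.03],[0.3,0.76,0],-1],[[0.27,-0.1,-0.03],[0.3,0.76,0],-1],[[0.27,-0.1,-0.03],[0.3,0.76,0],-1],[[0.27,-0.1,-0.03],[0.3,0.76,0],-1],[[0,0,0],[0,0,0],-1],[[0,0,0],[0,0,0],-1]]'
python3 - <<'E'
from h import *
st();shot("s3","scene");shot("t3","top")
a=cv2.imread("pics/s3.png");b=cv2.imread("pics/t3.png")
P=np.vstack([np.load(f"pics/{n}.npy").reshape(-1,3) for n in ("s3","t3")])
prof("pics/p3.png",P,np.vstack([np.full((384*512,3),(0,160,0)),np.full((384*512,3),(255,100,0))]))
c=cv2.imread("pics/p3.png")
cv2.imwrite("pics/v3.png",np.vstack([np.hstack([cv2.resize(a[140:260,160:320],(400,300),interpolation=3),cv2.resize(b[140:290,170:310],(400,300))]),cv2.resize(c,(800,300))]))
E
```

```text
clock: 14.3
position: [0.5863, 0.033, 0.142]
ee_rot: [-0.399, 0.588, 0.396, 0.582]
force: [-0.7, -0.0, 0.1]
gripper_width: 0.0
t 14.3 C [  7.3  -1.2 142. ] xaxC [-0.001 -0.009 -1.   ] zaxC [ 0.003  1.    -0.009] F_C [-0.6 -0.2  0.1] w 0.0
```

View pics/v3.png

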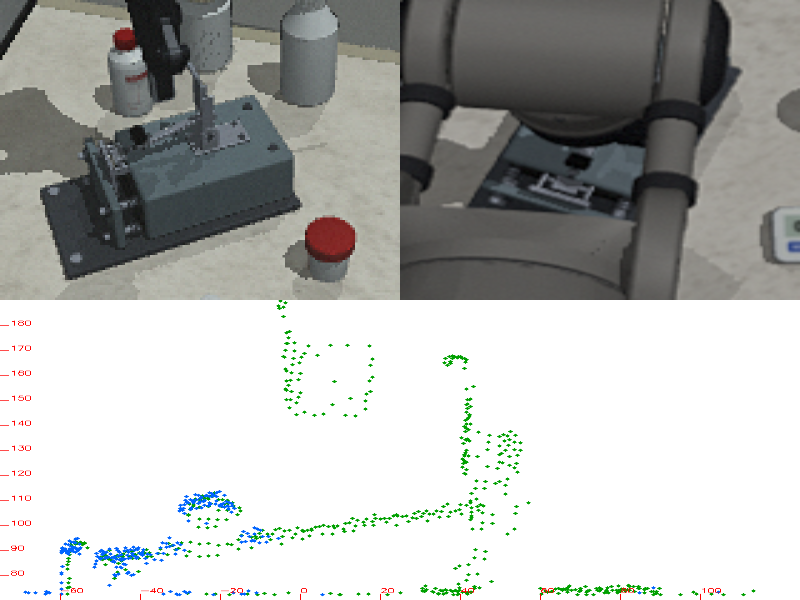

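Scene view and profile: the claw lies on the bar with the head in the slot at (-45,87), and the lever face is at x≈41, so the angle is about 1.5. I'll plan the arc for the lever swing.

```bash
cat >> h.py <<'E'
def arc(t0,t1,n,over,r=54,cur=None):
    c=toC(tool()[0]) if cur is None else np.array(cur);acc=c.copy();rows=[]
    for t in np.linspace(t0,t1,n):
        u=np.array([np.cos(t),np.sin(t)]);nn=np.array([-u[1],u[0]]);k=piv+r*u+(8-over)*nn
        tg=np.array([k[0]-11,-1.,k[1]]);sh=(Rc@(tg-acc)/30).round(2);acc=acc+Rc.T@sh*30;rows.append([sh.tolist(),[0,0,0],-1])
    print(str(rows).replace(" ",""),acc.round(1))
def lev():
    p,T,s=tool();c=toC(p);k=np.array([c[0]+11,c[2]])-piv;R=np.hypot(*k);f=lambda t:k@np.array([-np.sin(t),np.cos(t)])-8
    from scipy.optimize import brentq
    t=brentq(f,-.5,2.2);print("lever",round(t,3),"r",(k@[np.cos(t),np.sin(t)]).round(1),"tang F",((Rc.T@s["force"])[[0,2]]@[-np.sin(t),np.cos(t)]).round(1));st()
E
python3 - <<'E'
from h import *
arc(1.5,1.5,1,-1.5)
arc(1.5,1.2,7,1.5,cur=[28.2,-1.2,144])
E
```

```text
[[[0.68,-0.27,0.07],[0,0,0],-1]] [ 28.4  -1.  144.5]
[[[0.1,-0.03,0.01],[0,0,0],-1],[[0.08,-0.03,0.0],[0,0,0],-1],[[0.09,-0.04,0.0],[0,0,0],-1],[[0.08,-0.03,-0.01],[0,0,0],-1],[[0.09,-0.03,-0.01],[0,0,0],-1],[[0.08,-0.04,-0.01],[0,0,0],-1],[[0.08,-0.03,-0.02],[0,0,0],-1]] [ 47.5  -1.1 142.8]
```

```bash
python3 -m crank '[[[0.3,-0.12,0.03],[0,0,0],-1],[[0.28,-0.11,0.03],[0,0,0],-1],[[0.1,-0.04,0.01],[0,0,0],-1],[[0.1,-0.03,0.01],[0,0,0],-1],[[0.08,-0.03,0],[0,0,0],-1],[[0.09,-0.04,0],[0,0,0],-1],[[0,0,0],[0,0,0],-1]]'
python3 - <<'E'
from h import *
lev();arc(1.35,.9,9,2.5)
E
```

```text
clock: 15.1
position: [0.6154, 0.0221, 0.145]
ee_rot: [-0.399, 0.587, 0.396, 0.582]
force: [-1.2, 1.6, 1.2]
gripper_width: -0.0
lever 1.346 r 54.5 tang F 1.9
t 15.1 C [ 38.4  -0.8 145. ] xaxC [-0.001 -0.008 -1.   ] zaxC [ 0.002  1.    -0.008] F_C [-1.7  1.1  1.2] w -0.0
[[[0.06,-0.03,-0.04],[0,0,0],-1],[[0.1,-0.04,-0.01],[0,0,0],-1],[[0.09,-0.04,-0.02],[0,0,0],-1],[[0.09,-0.03,-0.03],[0,0,0],-1],[[0.09,-0.04,-0.03],[0,0,0],-1],[[0.09,-0.03,-0.04],[0,0,0],-1],[[0.09,-0.04,-0.04],[0,0,0],-1],[[0.08,-0.03,-0.05],[0,0,0],-1],[[0.08,-0.03,-0.05],[0,0,0],-1]] [ 63.3  -1.  135.7]
```

```bash
python3 -m crank '[[[0.06,-0.03,-0.04],[0,0,0],-1],[[0.1,-0.04,-0.01],[0,0,0],-1],[[0.09,-0.04,-0.02],[0,0,0],-1],[[0.09,-0.03,-0.03],[0,0,0],-1]]'
python3 - <<'E'
from h import *
lev();P,im=shot("s4","scene");meas("w12",(-18,102))
q=P.reshape(-1,3)
for x in (-60,-57,-50,-45,-40,-30,-10,10):
    m=(abs(q[:,0]-x)<2)&(abs(q[:,1])<8)&(q[:,2]>74)&(q[:,2]<130);print(x,m.sum(),np.percentile(q[m,2],[50,95]).round(1) if m.sum() else '')
m=(abs(q[:,1])<20)&(q[:,2]>86)&(q[:,2]<93)&(q[:,0]<-50)&(q[:,0]>-66);print("wall",np.percentile(q[m,0],[5,50,95]))
P0=np.load("pics/scene0.npy");q=toC(cloud(ctrl.calibration("scene"),P0)).reshape(-1,3);m=(abs(q[:,1])<20)&(q[:,2]>86)&(q[:,2]<93)&(q[:,0]<-50)&(q[:,0]>-66);print("wall before",np.percentile(q[m,0],[5,50,95]))
E
```

```text
clock: 15.5
position: [0.6255, 0.0178, 0.1421]
ee_rot: [-0.399, 0.587, 0.396, 0.582]
force: [-3.0, 1.6, 5.0]
gripper_width: 0.0
lever 1.137 r 53.7 tang F 5.2
t 15.5 C [ 49.3  -1.1 142.1] xaxC [-0.001 -0.009 -1.   ] zaxC [ 0.002  1.    -0.009] F_C [-3.4  0.4  5. ] w 0.0
barrel 361 [-16.5 103.6] 0.61
front-most head/wall profile by z:
79 15 [-49.2 -49.1 -49. ]
82 8 [-49.  -49.  -48.9]
85 4 [-45.  -44.7 -42.4]
88 351 [-49.  -41.3 -37.1]
91 231 [-53.4 -51.1 -37.1]
94 21 [-53.2 -51.  -49.3]
wall x [-53.5 -52.9 -52.3] z [91.5 92.8]
-60 0 
-57 0 
-50 7 [91.4 91.9]
-45 6 [87.6 87.9]
-40 6 [87.1 88.7]
-30 3 [89.1 90.8]
-10 4 [101.4 109. ]
10 5 [98.1 98.7]
wall [-53.75064259 -52.16959805 -50.3759397 ]
wall before [-57.83837856 -56.20664674 -53.10939312]
```

The wall has moved in about 4 mm, so the latch is hooked and drawing. I'll carry on.

Run:
```python
from h import *
arc(1.12,.62,10,3)
```

```text
[[[0.1,-0.04,-0.04],[0,0,0],-1],[[0.09,-0.03,-0.04],[0,0,0],-1],[[0.09,-0.04,-0.04],[0,0,0],-1],[[0.08,-0.03,-0.05],[0,0,0],-1],[[0.08,-0.03,-0.05],[0,0,0],-1],[[0.07,-0.03,-0.06],[0,0,0],-1],[[0.08,-0.03,-0.06],[0,0,0],-1],[[0.07,-0.03,-0.07],[0,0,0],-1],[[0.07,-0.02,-0.07],[0,0,0],-1],[[0.06,-0.03,-0.07],[0,0,0],-1]] [ 75.1  -1.1 125.6]
```

```bash
python3 -m crank '[[[0.1,-0.04,-0.04],[0,0,0],-1],[[0.09,-0.03,-0.04],[0,0,0],-1],[[0.09,-0.04,-0.04],[0,0,0],-1],[[0.08,-0.03,-0.05],[0,0,0],-1],[[0.08,-0.03,-0.05],[0,0,0],-1]]'
python3 -c "
from h import *
lev()"
python3 -m crank '[[[0.07,-0.03,-0.06],[0,0,0],-1],[[0.08,-0.03,-0.06],[0,0,0],-1],[[0.07,-0.03,-0.07],[0,0,0],-1],[[0.07,-0.02,-0.07],[0,0,0],-1],[[0.06,-0.03,-0.07],[0,0,0],-1]]'
python3 -c "
from h import *
lev();arc(.57,-.05,12,3)"
```

```text
clock: 16.1
position: [0.6395, 0.0124, 0.1361]
ee_rot: [-0.4, 0.587, 0.396, 0.582]
force: [-1.3, 0.8, 5.2]
gripper_width: -0.0002
lever 0.844 r 54.6 tang F 4.6
t 16.1 C [ 64.3  -1.  136.1] xaxC [ 0.001 -0.008 -1.   ] zaxC [ 0.003  1.    -0.008] F_C [-1.5  0.3  5.2] w -0.2
clock: 16.6
position: [0.6496, 0.0084, 0.1255]
ee_rot: [-0.399, 0.587, 0.396, 0.582]
force: [-0.1, 1.6, 3.6]
gripper_width: 0.0002
lever 0.565 r 53.8 tang F 3.4
t 16.6 C [ 75.2  -1.1 125.5] xaxC [-0.    -0.008 -1.   ] zaxC [ 0.003  1.    -0.008] F_C [-0.7  1.4  3.6] w 0.2
[[[0.05,-0.02,-0.07],[0,0,0],-1],[[0.06,-0.02,-0.09],[0,0,0],-1],[[0.05,-0.02,-0.08],[0,0,0],-1],[[0.05,-0.02,-0.09],[0,0,0],-1],[[0.04,-0.02,-0.09],[0,0,0],-1],[[0.04,-0.01,-0.09],[0,0,0],-1],[[0.03,-0.01,-0.1],[0,0,0],-1],[[0.03,-0.01,-0.1],[0,0,0],-1],[[0.02,-0.01,-0.1],[0,0,0],-1],[[0.02,-0.01,-0.1],[0,0,0],-1],[[0.01,-0.0,-0.1],[0,0,0],-1],[[0.01,-0.01,-0.1],[0,0,0],-1]] [88.4 -1.  92.2]
```

```bash
python3 -m crank '[[[0.05,-0.02,-0.07],[0,0,0],-1],[[0.06,-0.02,-0.09],[0,0,0],-1],[[0.05,-0.02,-0.08],[0,0,0],-1],[[0.05,-0.02,-0.09],[0,0,0],-1],[[0.04,-0.02,-0.09],[0,0,0],-1],[[0.04,-0.01,-0.09],[0,0,0],-1],[[0.03,-0.01,-0.1],[0,0,0],-1]]'
python3 -c "
from h import *
lev()"
python3 -m crank '[[[0.03,-0.01,-0.1],[0,0,0],-1],[[0.02,-0.01,-0.08],[0,0,0],-1],[[0,0,0],[0,0,0],-1]]'
python3 -c "
from h import *
lev()"
```

```text
clock: 17.3
position: [0.6584, 0.005, 0.1066]
ee_rot: [-0.399, 0.588, 0.397, 0.582]
force: [0.3, -0.6, 0.3]
gripper_width: -0.0002
lever 0.166 r 52.6 tang F 0.2
t 17.3 C [ 84.6  -1.  106.6] xaxC [-0.002 -0.009 -1.   ] zaxC [ 0.002  1.    -0.009] F_C [ 0.5 -0.4  0.3] w -0.2
clock: 17.6
position: [0.6599, 0.0044, 0.1013]
ee_rot: [-0.399, 0.588, 0.397, 0.582]
force: [0.1, 0.2, 0.6]
gripper_width: -0.0003
lever 0.062 r 52.8 tang F 0.6
t 17.6 C [ 86.2  -1.  101.3] xaxC [-0.002 -0.009 -1.   ] zaxC [ 0.002  1.    -0.009] F_C [0.  0.2 0.6] w -0.3
```

Past dead centre, with force near zero. I'll press gently to the stop.

```bash
python3 -m crank '[[[0,0,-0.06],[0,0,0],-1],[[0,0,-0.06],[0,0,0],-1],[[0,0,0],[0,0,0],-1]]'
python3 -c "
from h import *
lev()"
python3 -m crank '[[[0,0,-0.05],[0,0,0],-1],[[0,0,0],[0,0,0],-1]]'
python3 -c "
from h import *
lev()"
```

```text
clock: 17.9
position: [0.6601, 0.0044, 0.0982]
ee_rot: [-0.399, 0.587, 0.396, 0.582]
force: [0.1, 0.3, 0.7]
gripper_width: 0.0003
lever 0.004 r 52.5 tang F 0.7
t 17.9 C [86.4 -0.9 98.2] xaxC [-0.001 -0.009 -1.   ] zaxC [ 0.002  1.    -0.009] F_C [-0.   0.4  0.7] w 0.3
clock: 18.1
position: [0.6603, 0.0044, 0.0979]
ee_rot: [-0.399, 0.587, 0.396, 0.582]
force: [-3.4, 0.6, 6.2]
gripper_width: 0.0002
lever -0.002 r 52.5 tang F 6.2
t 18.1 C [86.5 -0.9 97.9] xaxC [-0.    -0.008 -1.   ] zaxC [ 0.002  1.    -0.008] F_C [-3.4 -0.6  6.2] w 0.2
```

Firm stop at 0. I'll lift off, move well clear and check.

```bash
python3 -m crank '[[[0,0,0.2],[0,0,0],-1],[[0,0,0.6],[0,0,0],-1],[[0,0,0.9],[0,0,0],-1],[[0,0,0.9],[0,0,0],-1],[[0,0,0.9],[0,0,0],-1],[[-0.8,0.9,0.2],[0,0,0],-1],[[-0.8,1,0],[0,0,0],-1],[[-0.8,1,0],[0,0,0],-1],[[-0.8,1,0],[0,0,0],-1],[[-0.8,1,0],[0,0,0],-1],[[-0.8,1,0],[0,0,0],-1],[[-0.8,1,0],[0,0,0],-1],[[-0.8,1,0],[0,0,0],-1],[[-0.8,1,0],[0,0,0],-1],[[-0.8,1,0],[0,0,0],-1],[[0,0,0],[0,0,0],-1],[[0,0,0],[0,0,0],-1]]'
python3 - <<'E'
from h import *
st();shot("s5","scene");shot("t5","top")
a=cv2.imread("pics/s5.png");b=cv2.imread("pics/t5.png")
P=np.vstack([np.load(f"pics/{n}.npy").reshape(-1,3) for n in ("s5","t5")])
prof("pics/p5.png",P,np.vstack([np.full((384*512,3),(0,160,0)),np.full((384*512,3),(255,100,0))]))
c=cv2.imread("pics/p5.png")
cv2.imwrite("pics/v5.png",np.vstack([np.hstack([cv2.resize(a[120:300,150:350],(400,340),interpolation=3),cv2.resize(b[130:300,150:350],(400,340))]),cv2.resize(c[220:],(800,260))]))
E
```

```text
clock: 19.8
position: [0.4199, 0.3018, 0.2081]
ee_rot: [-0.4, 0.587, 0.397, 0.582]
force: [-0.5, -0.3, -0.7]
gripper_width: 0.0002
t 19.8 C [-245.8  188.3  208.1] xaxC [-0.    -0.008 -1.   ] zaxC [ 0.     1.    -0.008] F_C [-0.3 -0.5 -0.7] w 0.2
```

View pics/v5.png

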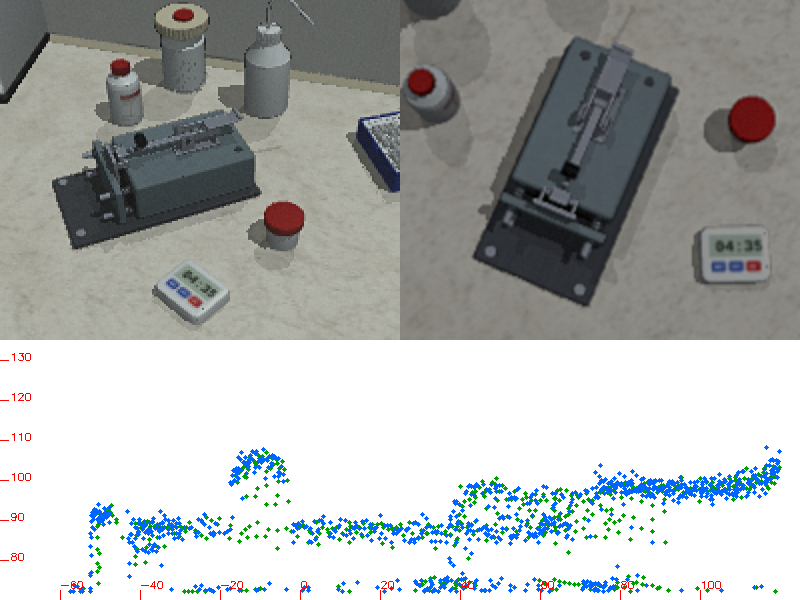

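The lever is flat at z≈98, the claw is hooked on the bar and the cover is drawn in, with the wall at about -53 against -60 before. The bottle, timer and cup are upright where they were.

```bash
python3 -c "
from bench import ctrl
print(ctrl.finish_job())"
```

```text
the job is handed in; nothing more can be done
None
```

The end cover is latched shut and I've handed the job in, at about 20 s on the clock. No verdict was reported.

**What I did:**
- **Claw:** I gripped it by its barrel and lowered it until the lip dropped into the slot behind the keeper bar.
- **Drawing back:** I pulled it back until the keeper moved 0.8 mm with it, then let go. The claw stayed snug.
- **Lever:** I pushed it down over centre with closed fingertips until it met its stop. My readings were never above about 6 N on the lever. While laying and drawing the claw I read up to about 13 N down and 11 N sideways.

**Last checks, with the arm clear:**
- **Lever:** it lies flat, with its upper face at about z = 98 mm as expected, and it stayed there.
- **Cover:** it is drawn in about 7 mm by camera, and the claw head is in the slot.
- **Bystanders:** the bottle, timer and cup are standing where they were, judged by eye from the pictures.

**What failed or disagreed:**
- **First grip:** the arm reached its joint limits partway through lowering the claw, so I let go, turned the gripper and gripped again.
- **Wrist camera:** it read about 2 mm off along the latch, so I placed the lip by measuring it against the keeper wall in the same picture.

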